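Load the fitting spacer sleeve and spray it

TASK

Four black spacer sleeves lie on the bench, but only one fits the steel cradle: its square flanges go down between the side ears and its length fills the space between the end stops with just a small gap. Lower that sleeve into the cradle (do not drop it in) so that it rests level on both pads, and let go; only then press the cap of the spray bottle beside the cradle all the way down and let it spring back up. Leave the other sleeves, the screwdriver, the red ring and the tape roll where they are.

Things in the scene. Friction and masses are not known exactly. Their poses are not given: they have to be found in the camera images.
- sleeve: Black plastic spacer sleeve: a round tube 26 mm in diameter with an equal square flange at each end (5 mm thick), lying on the bench on flats of its flanges, about 60 g. Origin: the middle of the tube's axis; x runs along the tube (both ends alike). Overall length 60 mm, flanges 36 x 36 mm (axis 18 mm above the bench). This is the one that fits the cradle.
- sleeve_short: Black plastic spacer sleeve: a round tube 26 mm in diameter with an equal square flange at each end (5 mm thick), lying on the bench on flats of its flanges, about 60 g. Origin: the middle of the tube's axis; x runs along the tube (both ends alike). Overall length 46 mm, flanges 36 x 36 mm: too short.
- sleeve_long: Black plastic spacer sleeve: a round tube 26 mm in diameter with an equal square flange at each end (5 mm thick), lying on the bench on flats of its flanges, about 60 g. Origin: the middle of the tube's axis; x runs along the tube (both ends alike). Overall length 74 mm, flanges 36 x 36 mm: too long.
- sleeve_wide: Black plastic spacer sleeve: a round tube 26 mm in diameter with an equal square flange at each end (5 mm thick), lying on the bench on flats of its flanges, about 60 g. Origin: the middle of the tube's axis; x runs along the tube (both ends alike). Overall length 60 mm, flanges 48 x 48 mm (axis 24 mm above the bench): flanges too wide.
- cradle (a point): Centre of the open-topped steel cradle: where the middle of the fitting sleeve's axis lies when loaded, 48 mm above the bench. x: along the cradle, towards the bottle; y: across; z: up. Side ears: inner faces 41 mm apart in y, 10 mm thick, 20.5 to 32.5 mm from the centre in x. End stops at the corners, bore left open: inner faces 65 mm apart in x. Ears and stops end 46 mm above the bench.
- fixture: Dark steel base plate fixed to the bench, 265 x 110 mm, top 8 mm high, carrying cradle and bottle; its place and turn vary. Origin: on the bench under the cradle's centre, axes as the cradle's. Two steel pads (tops 30 mm high, 61 mm wide, 20.5 to 42.5 mm from the centre in x) carry the flanges; between them the cradle is open to the plate (41 mm in x), so fingers can straddle the tube.
- cap_top (a point): Centre of the top face of the grey press cap (32 mm in diameter, 20 mm high) of the white spray bottle (62 mm in diameter), clamped on the same plate 150 mm from the cradle's centre along its x. 148 mm above the bench when up; moves straight down. A 78 mm high steel bracket stands behind the bottle; a short spout points from the cap towards the cradle.
- cap (a joint): How far the press cap is pushed down: 0 up, 0.008 m fully down (end stop). The spring needs 1.5 N to start and 4.5 N at the end stop, and returns the cap when let go.
- screwdriver: Screwdriver lying on the bench beyond the work. Bystander.
- red_ring: Flat red plastic ring, 60 mm outside, 10 mm high, lying on the bench beyond the work; origin at the centre of its underside. Bystander.
- tape_roll: Brown tape roll, 90 mm outside, 24 mm high, lying on the bench beyond the work; origin at the centre of its underside. Bystander.
Not all that is in view belongs to the job. Leave any turquoise or white look-alike of the sleeve alone.

How it is judged:
By the outcome, as a careful person would: the job done as asked, in the order asked, and still so for the second after the job is handed in, with the robot touching nothing.
It also fails if it takes over 42 s, if anything falls off the work surface, if the arm or the gripper's body presses on something with over 40 N, if the wrist force passes 120 N, or if a joint passes its speed limit or range.

ROBOT

A 6-joint arm with a two-finger parallel gripper is mounted at the origin on the work surface. World frame = base frame: x ahead of the robot, y to its left, z up, the work surface at z = 0. Lengths are in m, angles in rad, forces in N, time in s.
With the tool pointing down it reaches from about 0.375 to 0.975 m from the base axis. Payload 3.8 kg.
Tool frame: the origin (TCP) lies midway between the tips of the shut fingers; the grasp point (between the pads) lies 19 mm behind it; z points along the fingers, y is the line along which they close (so a half turn about z gives the same grasp; the last joint's range is limited). The gripper opens to 88 mm and grips with 3 to 60 N. Pads are 18 mm wide; open, the fingers measure 123 mm over their backs; the gripper's body (75 mm by 187 mm) begins 45 mm behind the grasp point.
Start: joints at [1.277, 0.264, 1.604, -0, 1.274, -0.037], TCP at [0.171, 0.653, 0.239] pointing down, gripper open.
Joint ranges: [-2.63, 2.63], [-0.94, 2.18], [0.31, 2.57], [-1.31, 4.45], [0, 2.66], [-2.55, 2.55]. Speed limits (rad/s): [2.57, 2.57, 3.14, 3.14, 3.14, 3.14].

INTERFACE

Orientations are given as a rotation vector (axis times angle).
In Python, from cell import manip, inverse_kinematics, cams, order gives the robot as it stands. Calls block until the motion is done:
- manip.move_pose(position, orientation): joint-space move of the TCP to a pose.
- manip.move_linear(position, rate=0.15, rot=None): straight line of the TCP; rot=None keeps the orientation; rate is the mean speed in m/s.
- manip.set_joints(angles): joint-space move.
- manip.set_gripper(opening, force=None): finger opening in m; force is the grip in N (None keeps the last); returns when the fingers have stopped.
- manip.dwell(seconds).
- inverse_kinematics(position, orientation): joint angles nearest the present ones, or None.
- manip.state(): the state.
- cams.capture(name): name is "scene" or "side" or "wrist"; returns a dict with "image" (400x640x3 uint8, blue, green, red), "z_map" (400x640 float32, m along the optical axis (not along the pixel's ray), 0 where there is no reading), "intrinsics" (3x3 intrinsics, pixels), "k1" (the pictures are not rectified: a ray, as slopes to the right and down, at radius r is drawn at 1 + k1 r^2 times it, then the intrinsics apply), "position" and "orientation" of the camera in the world; the wrist camera has in their place "T_tool_cam" (4x4, takes a point from camera to tool coordinates, whose origin is the TCP and whose axes are the flange's). Camera axes: x right, y down, z forward; pixel columns grow to the right and rows downward; lengths in m; the calibration is good to about 2 mm. A picture is of the moment at which its call begins: read the wrist's pose just before it.
A pose or a line that the arm cannot do raises manip.IKError and nothing moves.
- order.close_job(): hands the job in; it is judged then, once.
The state is a dict: "clock": time; "joint_pos": joint angles; "joint_velocities": joint speeds; "tau": joint torques, N m; "tool_pos": TCP position; "tcp_rot": TCP orientation; "contact_force": force on the tool from outside, world axes, zero at the start; "moment": the same for the moment, N m; "gripper_width": finger opening in m; "grasp_force": force on a finger pad.
Only numpy, scipy, OpenCV 4.12 (cv2) and the standard library are available. Lean on these libraries where they do the work, as an engineer would, in place of code of your own. Each camera call takes 0.05 s, during which the arm holds its last target. There are 200 camera calls.

## Working session

There is one attempt and no reset: what is moved stays moved. The work goes in short steps, each a Python script; the robot and the scene stay as the last script left them, time stands still between calls to the robot, and variables do not carry over. Pictures are saved under pics/ and viewed, at most 10 in all, crops included, and the job is handed in when it is done.

```bash
ls; mkdir -p pics
cat > h.py <<'E'
import numpy as np, cv2
from scipy.spatial.transform import Rotation as R
from cell import manip, inverse_kinematics, cams, order
def cloud(name):
    s=manip.state(); c=cams.capture(name)
    K=np.array(c["intrinsics"]); z=c["z_map"]; h,w=z.shape
    u,v=np.meshgrid(np.arange(w),np.arange(h))
    xd=(u-K[0,2])/K[0,0]; yd=(v-K[1,2])/K[1,1]; x,y=xd.copy(),yd.copy()
    for _ in range(10):
        f=1+c["k1"]*(x*x+y*y); x,y=xd/f,yd/f
    P=np.stack([x*z,y*z,z],-1)
    if name=="wrist":
        T=np.array(c["T_tool_cam"]); P=P@T[:3,:3].T+T[:3,3]
        P=P@R.from_rotvec(s["tcp_rot"]).as_matrix().T+s["tool_pos"]
    else:
        o=np.array(c["orientation"]); M=o if o.shape==(3,3) else R.from_rotvec(o).as_matrix()
        P=P@M.T+c["position"]
    P[z==0]=np.nan
    return c["image"],P
E
python3 - <<'E'
from h import *
for n in("scene","side","wrist"):
    im,P=cloud(n); cv2.imwrite(f"pics/{n}0.png",im); np.save(f"{n}0.npy",P)
    print(n,np.nanpercentile(P.reshape(-1,3),[2,50,98],axis=0).round(3))
print(manip.state())
E
```

```text
pics
scene [[-2.099e+00 -2.137e+00 -7.540e-01]
 [ 4.940e-01 -3.540e-01  1.000e-03]
 [ 1.465e+00  6.240e-01  3.480e-01]]
side [[-0.878 -0.492 -0.754]
 [ 0.563  0.23   0.   ]
 [ 1.942  2.35   0.406]]
wrist [[-0.027  0.313 -0.753]
 [ 0.153  0.657  0.008]
 [ 0.586  1.498  0.336]]
{'clock': 0.15, 'joint_pos': array([ 1.27709461e+00,  2.64610706e-01,  1.60505829e+00, -8.40779191e-06,
        1.27366684e+00, -3.68877066e-02]), 'joint_velocities': array([-0.0003131 , -0.00119634, -0.00347629,  0.00144645,  0.00077957,
       -0.00120323]), 'tau': array([-1.25363899e-04, -5.02848458e+01, -3.57467616e+01,  7.28136278e-02,
        2.50512175e-02, -9.43766349e-05]), 'tool_pos': array([0.17129   , 0.65234582, 0.23765446]), 'tcp_rot': array([-4.02255140e-01, -3.11545111e+00,  2.70269529e-03]), 'contact_force': array([0.55285905, 0.69738046, 0.38851606]), 'moment': array([-0.00850742,  0.02942171, -0.02578647]), 'grasp_force': 0.0, 'gripper_width': 0.08779548820561651}
```

View pics/scene0.png

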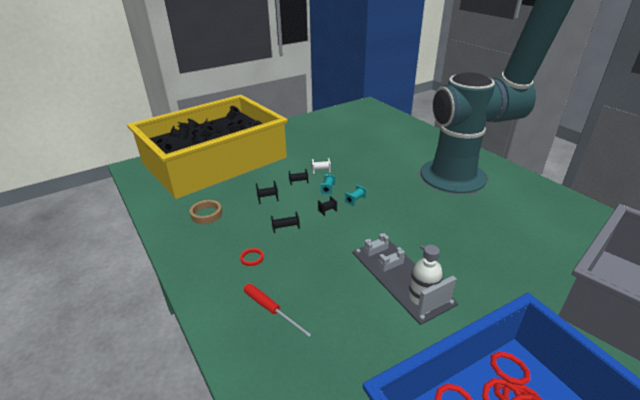

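View pics/side0.png

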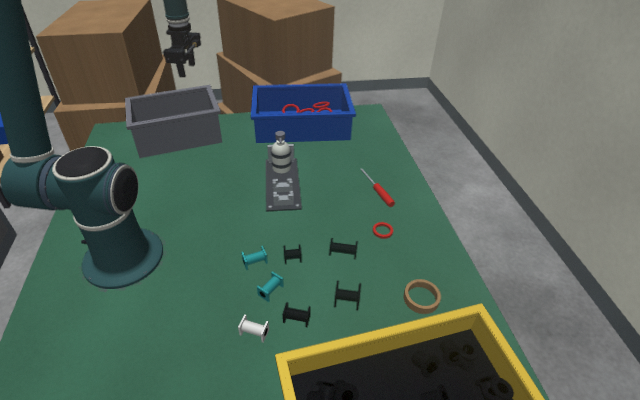

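The scene view shows black sleeves at (267,191), (299,177), (327,206) and (286,222). In the side view they are at (347,294) tall flanges, (296,314), (292,254) short and (343,247) long. The fitting one looks like scene (299,177) / side (296,314). I'll measure all of them and the fixture.

Run:
```python
import numpy as np, cv2
for n,b in(("scene",[(267,191),(299,177),(327,206),(286,222)]),("side",[(347,294),(296,314),(292,254),(343,247)])):
    P=np.load(n+"0.npy"); im=cv2.imread(f"pics/{n}0.png")
    for (u,v) in b:
        s=np.s_[v-22:v+22,u-24:u+24]; p=P[s].reshape(-1,3); c=im[s].reshape(-1,3)
        m=(c.max(1)<60)&(p[:,2]>0.008)&(p[:,2]<.07)
        q=p[m]
        med=np.median(q,0); q=q[np.linalg.norm(q[:,:2]-med[:2],axis=1)<.06]
        r=cv2.minAreaRect(q[:,:2].astype(np.float32)*1000)
        print(n,(u,v),len(q),np.round(r[0],1),np.round(r[1],1),round(r[2],1),"zmax",np.percentile(q[:,2],97).round(3))
    # bottle cap & fixture
    m=(P[...,2]>.14)&(P[...,2]<.156)&(P[...,0]>.3)&(P[...,0]<.9)&(P[...,1]>-.6)&(P[...,1]<.1)
    ys,xs=np.where(m);print(n,"cap",len(xs),P[m].mean(0).round(4) if len(xs) else 0, (xs.min(),xs.max(),ys.min(),ys.max()) if len(xs) else 0)
    m=(P[...,2]>.005)&(P[...,2]<.012)&(im.max(2)<110)&(P[...,0]>.3)&(P[...,0]<.9)&(P[...,1]>-.6)&(P[...,1]<.2)
    m&=(im.max(2).astype(int)-im.min(2)<30)
    q=P[m][:,:2]
    if len(q): print(n,"plate",len(q),cv2.minAreaRect((q*1000).astype(np.float32)))
```

```text
scene (267, 191) 184 [ 575.7 -225.5] [46.8 57.9] 71.7 zmax 0.048
scene (299, 177) 142 [ 446.3 -258. ] [31.5 56.8] 69.2 zmax 0.036
scene (327, 206) 172 [459.6 -70.5] [45.2 37.8] 0.8 zmax 0.036
scene (286, 222) 243 [600.  -67.9] [33.  71.8] 71.2 zmax 0.037
scene cap 1138 [ 0.6335 -0.4355  0.1478] (np.int64(136), np.int64(287), np.int64(104), np.int64(161))
scene plate 494 ((552.6494140625, -40.87677001953125), (451.241455078125, 492.97918701171875), 6.949726104736328)
side (347, 294) 283 [ 575.4 -229.7] [46.8 57.9] 71.7 zmax 0.05
side (296, 314) 323 [ 446. -262.] [32.9 60.5] 68.1 zmax 0.038
side (292, 254) 169 [459.4 -73.4] [44.3 34.9] 0.3 zmax 0.037
side (343, 247) 255 [599.8 -72.1] [36.8 71.4] 71.4 zmax 0.037
side cap 3927 [ 0.6356 -0.4464  0.1486] (np.int64(275), np.int64(544), np.int64(303), np.int64(399))
side plate 459 ((551.16845703125, -50.544097900390625), (487.66839599609375, 507.11834716796875), 1.667038083076477)
```

```bash
python3 - <<'E'
import numpy as np, cv2
for n,(a,b,c,d) in(("scene",(350,460,230,325)),("side",(255,310,125,215))):
    P=np.load(n+"0.npy")[c:d,a:b].reshape(-1,3)
    for lo,hi,l in((.143,.155,"cap"),(.005,.0115,"plate"),(.026,.034,"pads"),(.041,.052,"ears")):
        q=P[(P[:,2]>lo)&(P[:,2]<hi)]
        if len(q)>3: r=cv2.minAreaRect((q[:,:2]*1000).astype(np.float32)); print(n,l,len(q),q.mean(0).round(4),np.round(r[0],1),np.round(r[1],1),round(r[2],1))
E
python3 -c "
from h import *
c=cams.capture('wrist');print(c['T_tool_cam'],c['intrinsics'])"
```

```text
scene cap 142 [0.4719 0.333  0.1478] [471.  332.2] [29.9 29.4] 14.6
scene plate 1958 [0.4812 0.2622 0.0084] [411.8 259.4] [264.1 218.2] 85.4
scene pads 343 [0.4661 0.236  0.0303] [472.8 256.8] [237.3  91.3] 89.9
scene ears 345 [0.4732 0.27   0.0456] [466.6 257.1] [234.3  89.9] 86.1
side cap 52 [0.472  0.3288 0.1475] [472.3 330.7] [30.1 25.8] 84.1
side plate 1031 [0.4662 0.2504 0.0083] [475.3 308.5] [400.8 199.3] 84.6
side pads 273 [0.4758 0.2946 0.03  ] [481.9 322.3] [373.3 197.8] 85.9
side ears 297 [0.4785 0.35   0.046 ] [481.2 323.8] [372.1 199.8] 86.2
[[ 1.08411617e-03 -9.58325600e-01 -2.85676160e-01  7.35779093e-02]
 [ 9.99999210e-01  8.56997177e-04  9.20038202e-04  2.76748365e-04]
 [-6.36872500e-04 -2.85676931e-01  9.58325772e-01 -1.45188519e-01]
 [ 0.00000000e+00  0.00000000e+00  0.00000000e+00  1.00000000e+00]] [[325.78095845   0.         317.35385985]
 [  0.         325.78095845 200.32061425]
 [  0.           0.           1.        ]]
```

View pics/wrist0.png

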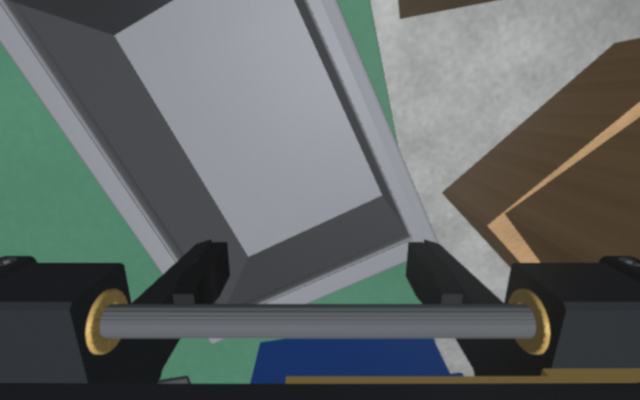

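```bash
cat >> h.py <<'E'
def rot(deg):  # tool down, tool y at deg from world x
    a=np.radians(deg); y=np.array([np.cos(a),np.sin(a),0]); z=np.array([0,0,-1.]); x=np.cross(y,z)
    return R.from_matrix(np.stack([x,y,z],1)).as_rotvec()
E
python3 - <<'E'
from h import *
manip.move_pose([.466,.19,.30],rot(-4)); manip.dwell(.2)
im,P=cloud("wrist"); cv2.imwrite("pics/w1.png",im); np.save("w1.npy",P)
manip.move_pose([.446,-.26,.20],rot(69)); manip.dwell(.2)
im,P=cloud("wrist"); cv2.imwrite("pics/w2.png",im); np.save("w2.npy",P)
s=manip.state();print(s["clock"],s["joint_pos"].round(2))
cv2.imwrite("pics/w12.png",cv2.resize(np.vstack([cv2.imread("pics/w1.png"),im]),(480,600)))
E
```

```text
4.5833 [-0.58 -0.01  1.98  0.    1.17 -1.78]
```

View pics/w12.png

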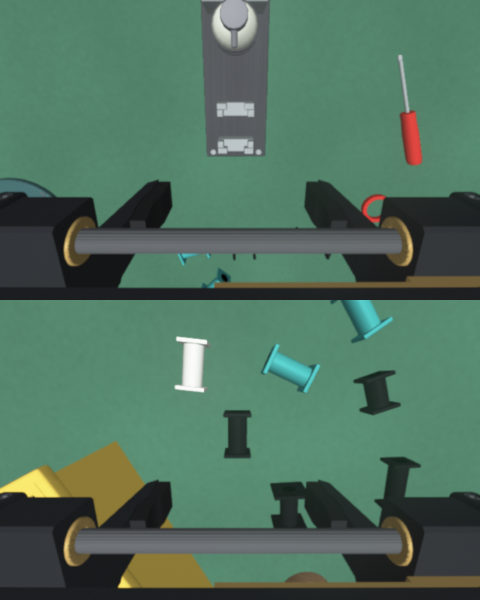

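Run:
```python
import numpy as np, cv2
def rep(n,q): 
    r=cv2.minAreaRect((q[:,:2]*1000).astype(np.float32)); print(n,len(q),q.mean(0).round(4),np.round(r[0],1),np.round(r[1],1),round(r[2],1))
P=np.load("w1.npy")[:212,260:370].reshape(-1,3)
for lo,hi,l in((.143,.153,"cap"),(.005,.0115,"plate"),(.026,.034,"pads"),(.041,.050,"ears"),(.026,.050,"pads+ears")):
    q=P[(P[:,2]>lo)&(P[:,2]<hi)]
    if l not in("cap","plate"): q=q[q[:,1]<.25]
    rep(l,q)
P=np.load("w2.npy"); im=cv2.imread("pics/w2.png"); s=np.s_[140:220,290:345]
p=P[s].reshape(-1,3); m=(im[s].max(2).ravel()<75)&(p[:,2]>.006)
rep("sleeve",p[m]); rep("top",p[m&(p[:,2]>.033)])
print(np.nanmedian(P[20:130,20:200,2]), p[m][:,2].max())
```

```text
cap 1245 [0.4709 0.3314 0.1471] [470.7 330.8] [28.5 30.6] 87.1
plate 11177 [0.4657 0.245  0.0073] [465.8 252.7] [260.2 110. ] 86.2
pads 965 [0.4611 0.1824 0.0293] [461.2 182.2] [84.8 60.5] 85.8
ears 699 [0.4612 0.185  0.045 ] [460.8 182.8] [84.3 60.4] 86.2
pads+ears 1746 [0.4611 0.1835 0.036 ] [461.1 182.5] [85.4 60.9] 86.1
sleeve 1673 [ 0.445  -0.2596  0.0287] [ 445.3 -260. ] [34.5 58.9] 69.3
top 343 [ 0.4407 -0.2583  0.035 ] [ 445.4 -259.9] [34.4 58.7] 69.2
-0.0009545679450335132 0.03696849618512155
```

Run:
```python
from h import *
c=np.array([.4611,.1825]); a=np.radians(86.1); ex=np.array([np.cos(a),np.sin(a)]); ey=np.array([-ex[1],ex[0]])
for n in("scene","side","w1"):
    P=np.load(n+(".npy" if n=="w1" else "0.npy")).reshape(-1,3); d=P[:,:2]-c; l=np.stack([d@ex,d@ey],1)
    q=l[(P[:,2]>.026)&(P[:,2]<.05)&(abs(l)<.06).all(1)]
    print(n,len(q),(np.percentile(q,[1,99],axis=0)*1000).round(1).tolist())
r=rot(69.3); p=[.4453,-.2600]
manip.set_gripper(.06,20)
manip.move_pose([*p,.08],r); manip.move_linear([*p,.004],rate=.08)
print(manip.state()["contact_force"].round(1))
manip.set_gripper(0,20); manip.dwell(.2)
s=manip.state(); print(s["gripper_width"],s["grasp_force"])
manip.move_linear([*p,.16],rate=.15)
s=manip.state(); print(s["gripper_width"],s["grasp_force"],s["contact_force"].round(1),s["clock"],s["tool_pos"].round(4))
im,P=cloud("wrist"); cv2.imwrite("pics/w3.png",im); np.save("w3.npy",P)
im,P=cloud("side"); np.save("side3.npy",P); cv2.imwrite("pics/side3.png",cv2.resize(im[200:400,200:400],(600,600)))
```

```text
scene 495 [[-42.3, -28.4], [43.5, 32.6]]
side 290 [[-44.5, -31.1], [42.5, 28.8]]
w1 1746 [[-41.9, -29.7], [42.5, 30.0]]
[-0.  -0.2  0.3]
0.025449376662428157 19.998851716518402
0.02553869380213638 19.998169541358948 [ 0.2 -0.1 -0.4] 8.825 [ 0.4445 -0.2595  0.1588]
```

View pics/side3.png

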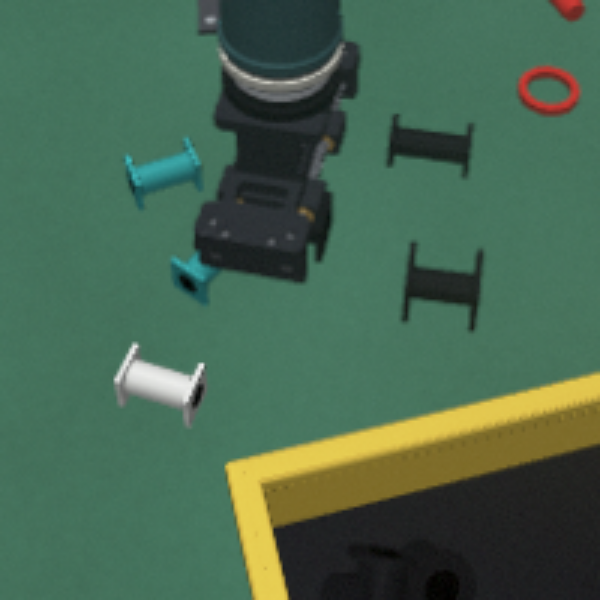

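View pics/w3.png

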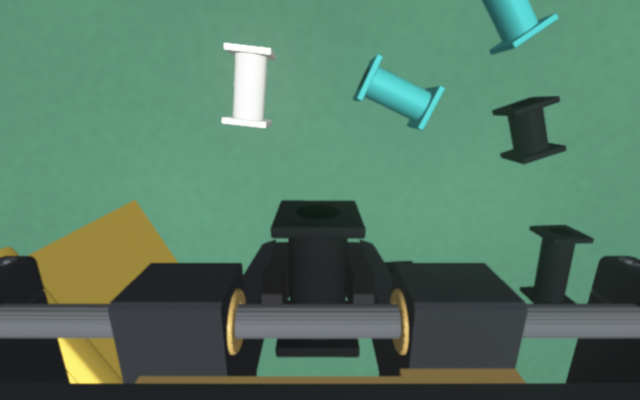

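The sleeve is held, with the front flange at rows 203–237 and columns 275–362. Next I check its pose in the hand.

Run:
```python
from h import *
s=manip.state(); print(s["tool_pos"].round(4)); Rm=R.from_rotvec(s["tcp_rot"]).as_matrix()
P=np.load("w3.npy"); L=(P-s["tool_pos"])@Rm   # tool coords
for v in range(200,244,4): print(v,(L[v,320]*1000).round(1),(L[v,285]*1000).round(1),(L[v,355]*1000).round(1))
for v in (260,300,342,348,354): print(v,(L[v,[290,318,345]]*1000).round(1).tolist())
```

```text
[ 0.4445 -0.2595  0.1586]
200 [-17.1   3.1 159.4] [-16.8 -30.9 158.4] [-17.   37.3 159.4]
204 [29.4  1.6 -3.2] [ 28.9 -14.5  -1.6] [28.7 17.9 -0.8]
208 [29.6  1.6 -9.6] [ 29.2 -13.9  -8.5] [29.  17.1 -7.8]
212 [ 29.3   1.5 -14.2] [ 29.1 -13.4 -13.7] [ 29.3  16.4 -14.2]
216 [ 29.5   1.5 -19.9] [ 29.1 -12.9 -18.8] [ 29.1  15.9 -18.7]
220 [ 29.2   1.4 -24. ] [ 29.2 -12.4 -24. ] [ 29.2  15.3 -23.9]
224 [ 29.3   1.4 -28.7] [ 29.2 -12.  -28.4] [ 28.8  15.  -27.4]
228 [ 28.6   1.4 -31.1] [ 28.9 -11.7 -31.9] [ 28.6  14.6 -31. ]
232 [ 27.2   1.4 -31.5] [ 27.2 -11.8 -31.5] [ 27.1  14.6 -31.3]
236 [ 25.8   1.4 -32. ] [ 25.9 -11.7 -32.3] [ 25.4  14.7 -31. ]
240 [ 21.2   1.5 -25.2] [-59.8 -32.3 160.5] [-59.2  38.7 159.2]
260 [[8.6, -11.4, -17.9], [13.2, 0.7, -26.8], [8.7, 12.4, -18.0]]
300 [[-11.3, -11.9, -17.8], [-5.1, 0.7, -27.1], [-13.0, 13.1, -15.2]]
342 [[-26.1, -11.4, -27.2], [-25.8, 0.7, -27.6], [-26.1, 12.5, -27.2]]
348 [[-26.1, -11.2, -30.8], [-27.1, 0.7, -29.6], [-25.5, 12.1, -31.5]]
354 [[-29.0, -11.2, -31.0], [-29.5, 0.7, -30.5], [-28.6, 12.2, -31.4]]
```

Run:
```python
from h import *
r=rot(-3.9); t=np.array([.4606,.1825])
manip.move_pose([*t,.13],r); manip.dwell(.15)
s=manip.state(); e=s["tool_pos"]-[*t,.13]; f0=s["contact_force"]
ry=np.degrees(np.arctan2(*R.from_rotvec(s["tcp_rot"]).as_matrix()[[1,0],1])); print(e.round(4),f0.round(2),s["gripper_width"],ry)
print(R.from_rotvec(s["tcp_rot"]).as_matrix()[:,2].round(4))
off=-e
manip.move_linear(np.array([*t,.055])+off,rate=.1); manip.dwell(.1)
s=manip.state(); e=s["tool_pos"]-[*t,.055]; off-=e; print(e.round(4))
for z in np.arange(.050,.0315,-.0015):
    manip.move_linear(np.array([*t,z])+off,rate=.04)
    s=manip.state(); f=s["contact_force"]-f0; print(round(z,4),s["tool_pos"].round(4),f.round(1),s["moment"].round(2))
    if f[2]>3 or np.hypot(*f[:2])>5: break
print(s["clock"])
im,P=cloud("wrist"); np.save("w4.npy",P); cv2.imwrite("pics/w4.png",im)
```

```text
[ 0.0003 -0.0005  0.    ] [ 0.55 -0.05 -0.53] 0.024971668689559353 -3.9487302457714293
[ 1.e-04 -1.e-04 -1.e+00]
[0.0006 0.0008 0.0009]
0.05 [0.4594 0.1821 0.0489] [-0.7  0.1 -0.1] [-0.1   0.08  0.02]
0.0485 [0.4597 0.1822 0.0475] [-0.2 -0.  -0.1] [-0.09  0.12 -0.04]
0.047 [0.4596 0.1822 0.046 ] [-0.6 -1.6 -0.6] [-0.04  0.04 -0.  ]
0.0455 [0.4596 0.1822 0.0445] [-0.5 -0.2 -0.3] [-0.15  0.08 -0.02]
0.044 [0.4596 0.1822 0.043 ] [ 0.4  0.2 -0.1] [-0.05  0.1  -0.02]
0.0425 [0.4596 0.1822 0.0415] [-0.5  0.3 -0.4] [-0.11 -0.   -0.08]
0.041 [0.4596 0.1822 0.04  ] [-0.1  1.4 -0.9] [-0.06  0.1   0.  ]
0.0395 [0.4596 0.1822 0.0385] [-0.6  0.1 -0.3] [-0.06  0.06 -0.01]
0.038 [0.4596 0.1822 0.037 ] [-0.5  0.5 -0.2] [-0.05  0.1   0.02]
0.0365 [0.4596 0.1822 0.0354] [-0.1  0.4 -0.4] [-0.06  0.06 -0.08]
0.035 [0.46   0.1823 0.0342] [ 0.6 -0.2 -0.1] [-0.05  0.02 -0.03]
0.0335 [0.46   0.1823 0.0341] [-4.2 -2.  11.8] [-0.29  0.84 -0.05]
15.0083
```

View pics/w4.png

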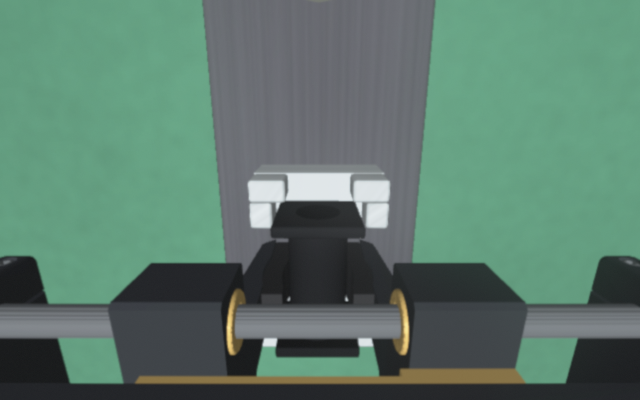

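The contact at TCP z = 0.0341 matches a seated sleeve, and the picture shows the flange (cols 275–362, row 220) between the ears. I'll release it and check.

Run:
```python
from h import *
s=manip.state(); p=s["tool_pos"]
off=np.array([0,0,0.])
manip.move_linear([.4606,.1825,.0350],rate=.04)   # unload
s=manip.state(); print(s["tool_pos"].round(4),s["contact_force"].round(1))
manip.set_gripper(.056); manip.dwell(.1)
p=manip.state()["tool_pos"]
manip.move_linear([.4606,.1825,.12],rate=.12)
manip.move_pose([.461,.15,.23],rot(-3.9)); manip.dwell(.15)
im,P=cloud("wrist"); cv2.imwrite("pics/w5.png",im)
a=np.radians(86.1); ex=np.array([np.cos(a),np.sin(a)]); ey=np.array([-ex[1],ex[0]])
d=P[...,:2]-[.4606,.1825]; x,y,z=d@ex,d@ey,P[...,2]
m=(abs(x)<.036)&(abs(y)<.03)&(z>.055)&(z<.075)
print(m.sum()); 
for k in(1,-1):
    q=m&(k*x>.02); print(k,q.sum(),np.nanmedian(z[q]),[np.percentile(x[q],[2,98]).round(4),np.percentile(y[q],[2,98]).round(4)])
m=(z>.14)&(z<.153)&(abs(x-.15)<.03)&(abs(y)<.03); print("cap",m.sum(),P[m].mean(0) if m.any() else 0)
print(manip.state()["clock"])
```

```text
[0.4607 0.1825 0.035 ] [ 0.3  0.3 -1. ]
1592
1 332 0.06444704122010912 [array([0.0207, 0.0297]), array([-0.017 ,  0.0161])]
-1 360 0.06398705297753436 [array([-0.0301, -0.0203]), array([-0.017 ,  0.0159])]
cap 0 0
17.6167
```

View pics/w5.png

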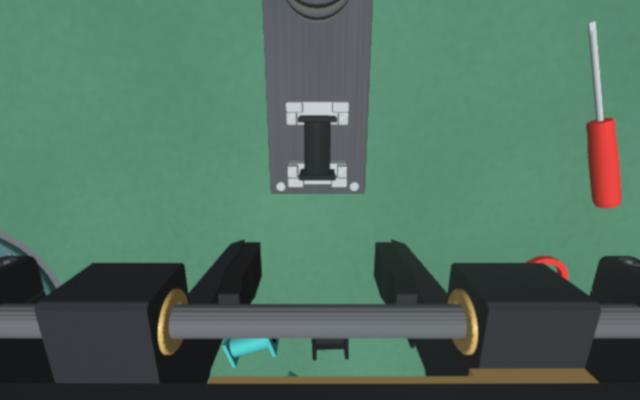

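The sleeve sits level in the cradle at (318,147), with both flanges at the same height and centred. Next is the cap.

Run:
```python
from h import *
t=np.array([.4706,.3318]); r=rot(-3.9)
manip.set_gripper(0,10)
manip.move_pose([*t,.19],r); manip.move_linear([*t,.155],rate=.08); manip.dwell(.15)
s=manip.state(); f0=s["contact_force"]; print(s["tool_pos"].round(4),f0.round(1))
for z in np.arange(.150,.1325,-.0015):
    manip.move_linear([*t,z],rate=.03); manip.dwell(.05)
    s=manip.state(); f=s["contact_force"]-f0; print(round(z,4),s["tool_pos"].round(4),f.round(1))
    if f[2]>10: break
manip.dwell(.2)
manip.move_linear([*t,.165],rate=.06); manip.move_linear([*t,.23],rate=.15)
manip.move_pose([.455,.25,.30],r); manip.dwell(.2)
im,P=cloud("wrist"); cv2.imwrite("pics/w6.png",im)
q=P.reshape(-1,3); d=q[:,:2]-t; m=(np.hypot(*d.T)<.013)&(q[:,2]>.12)&(q[:,2]<.16); print("cap z",m.sum(),np.median(q[m,2]))
print(manip.state()["clock"])
```

```text
[0.471  0.3321 0.1555] [0.5 0.4 0.1]
0.15 [0.4705 0.3318 0.1499] [-1.3 -0.7  0.1]
0.1485 [0.4706 0.3318 0.1485] [-0.7 -0.7  0.4]
0.147 [0.4707 0.3319 0.1472] [-0.4 -0.7  1.2]
0.1455 [0.4708 0.3319 0.1457] [-0.5  0.7  2.9]
0.144 [0.4708 0.3319 0.1441] [-0.7 -0.2  2.3]
0.1425 [0.4708 0.3319 0.1426] [-0.3  0.2  3.4]
0.141 [0.4707 0.3319 0.1411] [-0.6  0.6  3.8]
0.1395 [0.4708 0.3319 0.1404] [-2.2 -1.9  7.9]
0.138 [0.4708 0.3319 0.1402] [-5.1 -2.9 15.3]
cap z 746 0.1473196322259881
24.95
```

View pics/w6.png

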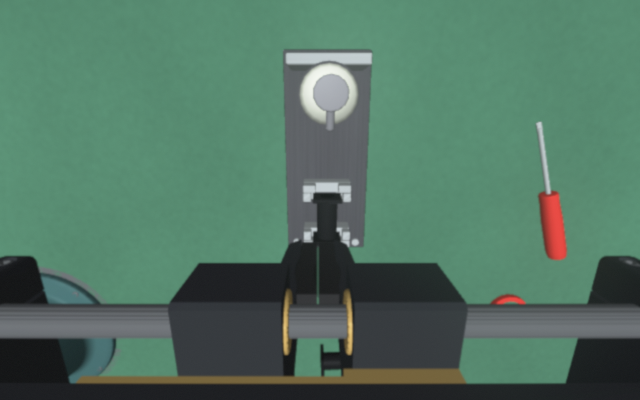

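The end stop was felt at z = 0.1402, where the force jumped to 15 N. The cap at (330,92) is back at its up height, and the sleeve still lies in the cradle at (327,217).

```bash
python3 -c "
from h import *
print(order.close_job())"
```

```text
the job is handed in; nothing more can be done
None
```

The 60 mm sleeve with 36 mm flanges rests level in the cradle and was let go; the cap was then pressed to its end stop and sprang back, and the job is handed in at about 25 s on the robot clock.

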